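# Set the crate nightstand in order for the night

## Task

Tidy the crate nightstand for the night: stand the terracotta pot in the middle of the steel plate and seat its small steel lid on it, lay the wooden comb flat on the closed bangle box, centred and lengthwise along the lid, and stand the white alarm bell upright on the crate exactly half-way between the middle of the plate and the middle of the bangle box. Something may be lying in the bell's place at first. Leave the tumbler, oil bottle, matchbox and loose bangle where they are.

Things in the scene. Friction and masses are not known exactly. Their poses are not given: they have to be found in the camera images.
- pot_center (a point): Small round terracotta pot with open mouth, loose, 0.12 kg, 60 mm high; this point is on its axis, half-way up (30 mm above its underside). Foot 40 mm wide, belly 60 mm in diameter from 16 to 38 mm above the underside (grip it there), neck 48 mm at 50 mm up, rim 54 mm in diameter at the top; the mouth is at least 40 mm wide inside. z is up. Its support, the crate's flat top, is at z = 0.110 m.
- lid_center (a point): The pot's loose steel lid, 0.05 kg, 33 mm high: plug below (28 mm wide, 5 mm high; it stands on this), disc 56 mm wide, 4 mm thick, round knob on top 18 mm wide, 24 mm high (grip it there). This point: on the axis, 16.5 mm above the plug's underside, 7.5 mm above the disc's top. Seated, the plug is in the mouth, the disc on the rim, this point 41.5 mm above pot_center.
- comb_center (a point): Flat wooden comb lying on the crate, loose, 0.04 kg, 120 mm long (its x axis), 34 mm wide (its y axis, teeth towards -y), 10 mm thick; this point is its centre, 5 mm above its underside.
- bell_center (a point): White plastic alarm bell, loose, 0.12 kg: an upright drum with domed top and a small grey button, 63 mm high; foot 60 mm in diameter (lowest 6 mm), straight drum 54 mm in diameter from 8 to 40 mm above the underside (grip it there). This point is on its axis, half-way up (31.5 mm above its underside). Its support, the crate's flat top, is at z = 0.110 m.
- plate: Round steel plate with a low raised rim, fixed to the crate, 150 mm in diameter, 14 mm high; inside, the flat floor is 4 mm above its underside and about 115 mm wide. Origin at the centre of its underside, on the crate's top. Its y axis lies along the line through the middle of the bangle box (box on either side).
- bangle_box: Glass box with brass edges and a closed flat lid, bangles inside, fixed to the crate: 150 mm long (its x axis), 100 mm wide (its y axis), 60 mm high. Origin at the centre of its underside, on the crate's top, so the lid's flat top is 60 mm above the origin. Its middle is 340 mm from the plate's middle.
- bangle: Bystander: one loose green glass bangle lying flat on the crate, 66 mm in diameter, 8 mm high; origin at the centre of its underside.
- matchbox: Bystander: cardboard matchbox lying on the crate, 36 x 53 mm, 16 mm high; origin at the centre of its underside.
- tumbler: Bystander: steel tumbler on the crate towards the far edge, 64 mm in diameter, 90 mm high; origin at the centre of its underside.
- oil_bottle: Bystander: amber glass hair-oil bottle on the crate towards the far edge, 44 mm in diameter, 110 mm high; origin at the centre of its underside.
Not all that is in view belongs to the job. Leave any black or pink look-alike of the part that bears lid_center alone.

How it is judged (in metres and radians):
At the end, for the whole second after the job is handed in: Pot upright on the plate within 12 mm of its middle; lid seated on the pot within 10 mm; comb flat on the box within 14 mm of its middle and 0.2 rad of its length; bell upright on the crate within 15 mm of half-way between plate and box middles; all released and at rest (horizontal distance between pot_center and plate below 0.012 m and z of pot_center in the frame of plate between 0.028 and 0.04 m and angle between each of pot_center, comb_center, bell_center's own z axis and vertical below 0.1 rad and horizontal distance between lid_center and pot_center below 0.01 m and z of lid_center in the frame of pot_center between 0.037 and 0.047 m and angle between lid_center's own z axis and vertical below 0.12 rad and horizontal distance between comb_center and bangle_box below 0.014 m and z of comb_center in the frame of bangle_box between 0.06 and 0.07 m and angle between the x axis of comb_center and the x axis of bangle_box, either way round below 0.2 rad and x of bell_center in the frame of plate between -0.015 and 0.015 m and horizontal distance between bell_center and plate between 0.155 and 0.186 m and horizontal distance between bell_center and bangle_box below 0.186 m and height (world z) of bell_center between 0.135 and 0.148 m and linear speed of each of pot, lid, comb, bell below 0.02 m/s); the robot touches nothing.
It fails at once if the bangle is shifted by more than 25 mm (distance of bangle from where it was at the start of the episode above 0.025 m).
It fails at once if the matchbox is shifted by more than 25 mm (distance of matchbox from where it was at the start of the episode above 0.025 m).
It fails at once if the steel tumbler is shifted by more than 25 mm (distance of tumbler from where it was at the start of the episode above 0.025 m).
It fails at once if the oil bottle is shifted by more than 25 mm (distance of oil_bottle from where it was at the start of the episode above 0.025 m).
It fails at once if the oil bottle or the tumbler is tipped over (angle between any of tumbler, oil_bottle's own z axis and vertical above 0.5 rad).
It also fails if it takes over 104 s, if anything falls off the work surface, if the arm or the gripper's body presses on something with over 40 N, if the wrist force passes 120 N, or if a joint passes its speed limit or range.

## Robot

A 6-joint arm with a two-finger parallel gripper is mounted at the origin on the work surface. World frame = base frame: x ahead of the robot, y to its left, z up, the work surface at z = 0. Lengths are in m, angles in degrees, forces in N, time in s.
With the tool pointing down it reaches from about 0.275 to 0.775 m from the base axis. Payload 14.6 kg.
Tool frame: the origin (TCP) lies at the very end of the fingers, on their centre line; the grasp point (between the pads) lies env.tcp_to_grasp behind it (env.tcp_to_grasp is the distance from the TCP to the grasp point, in m); x points along the fingers, y is the direction in which the jaws open and shut, and the axes are right-handed (so a half turn about x gives the same grasp; the last joint's range is limited). The gripper opens to 85 mm and grips with 20 to 120 N. Pads are 22 mm wide; open, the fingers measure 114 mm over their backs; the gripper's body (76 mm by 85 mm) begins 54 mm behind the grasp point. The pads swing forward as they close: fully open they stand 13 mm farther back than shut.
Start: joints at [-77.997, 15.075, -2.767, 72.158, 0, 81.102], TCP at [0.187, -0.49, 0.231] pointing down, gripper open.
Joint ranges: [-151.79, 151.79], [-50.71, 97.33], [-67.44, 78.34], [-121.81, 120.89], [-77.56, 73.72], [-180, 180]. Speed limits (degrees/s): [108.29, 108.29, 147.25, 159.86, 180, 180].

## Interface

Orientations are given as [roll, pitch, yaw] about the fixed x, y, z axes, in that order (R = Rz(yaw) Ry(pitch) Rx(roll)).
In Python, from plant import env, viewer gives the robot as it stands. The module is installed in compiled form; this text tells all that it offers.
- The arm moves only by the tool drive_tool, never from a script. Its argument "rows" is one flat list of numbers, 6 for each row, row after row: the shift along the tool's x, y, z in mm, then the turn, a rotation vector about the tool's x, y, z in rad. In form: [dx, dy, dz, wx, wy, wz, dx, dy, dz, wx, wy, wz, ...]. A call has 1 to 10 rows; each row is the pose to reach, as a shift and turn from the pose commanded when the call began, along the tool's axes at that moment; what a row does not reach only later rows make up. A row lasts 1/12 s, in which the tool goes at most 41.7 mm and 7.16 degrees, less where a joint would pass 70% of its speed; a pose out of reach is approached as far as the arm can. A call with a gripper value outside its range is refused whole. "claw" is the opening, from -1 (shut) to 1 (fully open), set as the call begins (left out, the last holds). The fingers move at their own pace and stop on an object; "grip_force" is the grip in N (left out, the last holds). Time passes only in rows, so rows that repeat a pose let the fingers close. It gives the time, the measured TCP pose, the force and the opening at its end, in the units of the state.
- env.observe(): the state, without advancing time (a new reading comes with each control period).
- viewer.get_image(name): name is "scene" or "top" or "wrist"; returns (picture, depth): 400x640x3 uint8, blue, green, red; 400x640 float32, m along the optical axis (not along the pixel's ray), 0 where there is no reading.
- viewer.camera_params(name): a dict with "intrinsics" (3x3 intrinsics, pixels), "R" (3x3) and "t" (3): a world point X has camera coordinates R X + t. Camera axes: x right, y down, z forward; pixel columns grow to the right and rows downward; lengths in m; the calibration is good to about 2 mm. A picture is of the moment at which its call begins: read the wrist's pose just before it. camera_params takes no time and is no camera call; for the wrist camera it gives the pose at the moment of the call.
- env.sign_off(): hands the job in, once; it reports no verdict.
The state is a dict: "time": time; "joint_positions": joint angles; "dq": joint speeds; "tau": joint torques, N m; "ee_pos": TCP position; "ee_rot": TCP orientation; "contact_force": force on the tool from outside, world axes, zero at the start; "wrist_torque": the same for the moment, N m; "opening": finger opening in m.
Only numpy, scipy, OpenCV 4.12 (cv2) and the standard library are available. Lean on these libraries where they do the work, as an engineer would, in place of code of your own. Each camera call takes 0.05 s, during which the arm holds its last target.

## Working session

There is one attempt and no reset: what is moved stays moved. The work goes in short steps, Python scripts to look and compute and a tool call to move; the robot and the scene stay as the last step left them, time stands still between calls to the robot, and variables do not carry over. Pictures are saved under pics/ and viewed, and the job is handed in when it is done.

Besides the shell and the picture viewer there is one more tool, called after "Call:" in YAML: its name, and indented under it one key for each argument. drive_tool: Moves the arm, as the interface text tells. Its arguments: {"type":"object","properties":{"rows":{"type":"array","items":{"type":"number"}},"claw":{"type":"number"},"grip_force":{"type":"number"}},"required":["rows"]}

```bash
mkdir -p pics; ls
python3 - <<'E'
from plant import env, viewer
import cv2, numpy as np
np.set_printoptions(precision=4,suppress=True)
print(env.observe(), env.tcp_to_grasp)
for n in ["scene","top","wrist"]:
    p=viewer.camera_params(n); im,d=viewer.get_image(n)
    cv2.imwrite(f"pics/{n}0.png",im); np.savez(f"pics/{n}0.npz",im=im,d=d,K=p["intrinsics"],R=p["R"],t=p["t"])
    print(n,p["intrinsics"],p["R"],p["t"], -p["R"].T@p["t"])
print(env.observe()["time"])
E
```

```text
pics
{'time': 0.0, 'joint_positions': array([-77.9975,  15.0994,  -2.8017,  72.1591,   0.002 ,  81.1017]), 'dq': array([ 0.0631, -0.042 ,  0.1005, -0.0767,  0.0588,  0.044 ]), 'tau': array([ -0.0021, -63.7621,  38.4573,   0.0135,  -0.0003,   0.    ]), 'ee_pos': array([ 0.1872, -0.4902,  0.2308]), 'ee_rot': array([-100.7989,   89.9397,  100.1019]), 'contact_force': array([-0.5331, -0.1131,  0.1023]), 'wrist_torque': array([-0.0126,  0.0138,  0.0194]), 'opening': 0.08571561527588234} 0.0187
scene [[391.1893   0.     325.2529]
 [  0.     391.1893 199.2264]
 [  0.       0.       1.    ]] [[ 0.7575  0.6527 -0.0134]
 [ 0.5153 -0.6105 -0.6015]
 [-0.4008  0.4487 -0.7988]] [-0.3804 -0.2709  1.3299] [ 0.9608 -0.5138  0.8943]
top [[489.8659   0.     319.5386]
 [  0.     489.8659 202.0227]
 [  0.       0.       1.    ]] [[ 0.0261 -0.9997 -0.0007]
 [-0.9859 -0.0257 -0.1652]
 [ 0.1651  0.005  -0.9863]] [-0.0853  0.5638  1.2158] [ 0.3574 -0.0769  1.2922]
wrist [[286.0857   0.     320.1584]
 [  0.     286.0857 201.1018]
 [  0.       0.       1.    ]] [[ 0.3562 -0.9344 -0.0012]
 [-0.9011 -0.3438  0.2641]
 [-0.2472 -0.093  -0.9645]] [-0.5253 -0.0353  0.3798] [ 0.2491 -0.4677  0.375 ]
0.15
```

View pics/top0.png

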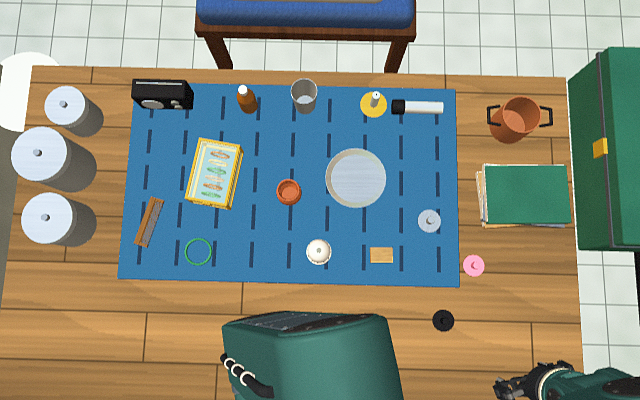

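View pics/scene0.png

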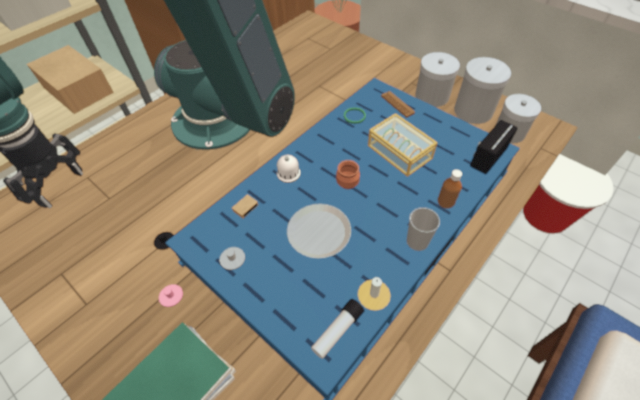

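The top view shows the plate (356,178), box (214,174), pot (288,191) in the bell's place, bell (318,252), steel lid (429,221), comb (149,222), matchbox (381,255) and bangle (198,252). I'll measure them next.

```bash
cat > h.py <<'E'
import cv2, numpy as np
np.set_printoptions(precision=4,suppress=True)
class V: pass
def load(n):
    z=np.load(f"pics/{n}.npz"); v=V(); v.im=z['im'];v.d=z['d'];v.K=z['K'];v.R=z['R'];v.t=z['t'];v.c=-v.R.T@v.t; return v
def snap(n,tag):
    from plant import viewer
    p=viewer.camera_params(n); im,d=viewer.get_image(n)
    cv2.imwrite(f"pics/{n}{tag}.png",im); np.savez(f"pics/{n}{tag}.npz",im=im,d=d,K=p["intrinsics"],R=p["R"],t=p["t"])
    return load(n+str(tag))
def ray(v,uv,z):
    uv=np.atleast_2d(np.asarray(uv,float)); r=np.c_[(uv[:,0]-v.K[0,2])/v.K[0,0],(uv[:,1]-v.K[1,2])/v.K[1,1],np.ones(len(uv))]@v.R
    return v.c+r*((z-v.c[2])/r[:,2])[:,None]
def cloud(v):
    h,w=v.d.shape; u,y=np.meshgrid(np.arange(w),np.arange(h))
    P=np.stack([(u-v.K[0,2])/v.K[0,0]*v.d,(y-v.K[1,2])/v.K[1,1]*v.d,v.d],-1)
    return (P-v.t)@v.R
def proj(v,X):
    X=np.atleast_2d(X); c=X@v.R.T+v.t; p=c@v.K.T; return p[:,:2]/p[:,2:]
E
python3 - <<'E'
from h import *
v=load("top0"); P=cloud(v); hsv=cv2.cvtColor(v.im,cv2.COLOR_BGR2HSV)
for n,(x0,x1,y0,y1) in dict(plate=(318,395,142,214),box=(180,250,130,215),pot=(268,308,170,212),bell=(298,338,232,270),lid=(412,446,204,238),comb=(128,170,190,252),match=(366,398,242,268),bangle=(178,220,232,272),tumb=(286,322,72,118),oil=(232,262,80,116)).items():
    s=np.s_[y0:y1,x0:x1]; Q=P[s]; m=(hsv[s][...,0]>95)&(hsv[s][...,0]<115)&(hsv[s][...,1]>120)
    m=(~m).astype(np.uint8)
    c,_=cv2.findContours(m,cv2.RETR_EXTERNAL,cv2.CHAIN_APPROX_NONE); c=max(c,key=cv2.contourArea)+[x0,y0]
    (cx,cy),(w,h),a=cv2.minAreaRect(c)
    mm=cv2.drawContours(np.zeros(v.d.shape,np.uint8),[c],-1,1,-1)>0; q=P[mm]
    print(n,"n",mm.sum(),"rect",np.array([cx,cy,w,h,a]),"z pct",np.percentile(q[:,2],[2,10,50,90,99]),"xy",np.median(q[:,:2],0))
print("crate z",np.median(P[200:215,240:260,2]))
E
python3 -c "
import cv2;a=cv2.imread('pics/top0.png')[70:290,110:490];cv2.imwrite('pics/topc.png',cv2.resize(a,(760,440),interpolation=cv2.INTER_CUBIC))"
```

```text
plate n 2912 rect [355.5 177.5  59.   61.   90. ] z pct [0.1077 0.11   0.1136 0.1209 0.1249] xy [ 0.6178 -0.1573]
box n 3173 rect [214.0338 173.0684  48.4084  67.4906  12.3808] z pct [0.1098 0.134  0.166  0.1694 0.1723] xy [0.6082 0.1788]
pot n 556 rect [288.25   191.75    26.8701  24.7487  45.    ] z pct [0.1071 0.1112 0.137  0.1685 0.1722] xy [0.5752 0.0047]
bell n 539 rect [318.5 251.5  25.   25.   90. ] z pct [0.1078 0.1136 0.1579 0.1656 0.1731] xy [ 0.4316 -0.072 ]
lid n 441 rect [429.  220.5  23.   22.   90. ] z pct [0.1077 0.1139 0.118  0.1366 0.1443] xy [ 0.5139 -0.3342]
comb n 763 rect [148.6268 221.4415  15.1123  51.3619  20.2249] z pct [0.1049 0.1081 0.1166 0.1204 0.1227] xy [0.4951 0.3417]
match n 368 rect [381.  254.5  15.   22.   90. ] z pct [0.1076 0.1205 0.1246 0.1275 0.1305] xy [ 0.4298 -0.2201]
bangle n 617 rect [197.5 251.5  27.   27.   90. ] z pct [0.1038 0.1058 0.1095 0.1167 0.1201] xy [0.4273 0.2191]
tumb n 1137 rect [303.5  93.   42.   35.   90. ] z pct [-0.0057 -0.0031  0.1281  0.193   0.2016] xy [ 0.8278 -0.0247]
oil n 598 rect [246.5  96.5  33.   29.   90. ] z pct [-0.0052 -0.0019  0.1625  0.2152  0.2204] xy [0.7911 0.1137]
crate z 0.10852688616608594
```

View pics/topc.png

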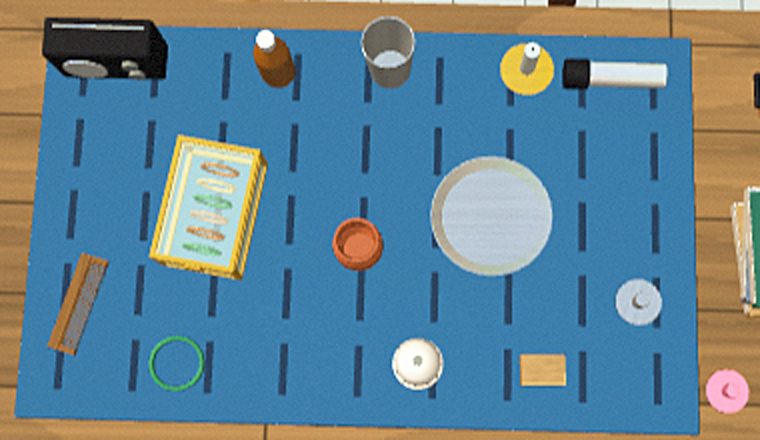

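```bash
cat > meas.py <<'E'
from h import *
from scipy.optimize import least_squares
def cont(v,x0,x1,y0,y1):
    hsv=cv2.cvtColor(v.im,cv2.COLOR_BGR2HSV); s=np.s_[y0:y1,x0:x1]
    m=~((hsv[s][...,0]>95)&(hsv[s][...,0]<118)&(hsv[s][...,1]>90))
    c,_=cv2.findContours(cv2.morphologyEx(m.astype(np.uint8),cv2.MORPH_OPEN,np.ones((3,3))),cv2.RETR_EXTERNAL,cv2.CHAIN_APPROX_NONE)
    return (max(c,key=cv2.contourArea)+[x0,y0])[:,0]
def circ(p):
    f=least_squares(lambda q:np.hypot(p[:,0]-q[0],p[:,1]-q[1])-q[2],[*p[:,:2].mean(0),.03],loss='soft_l1',f_scale=.002).x; return f
E
python3 - <<'E'
from meas import *
for nm,boxes in dict(top0=dict(plate=(318,395,142,214),pot=(268,308,170,212),bell=(298,338,232,270),lid=(412,446,204,238)),scene0=dict(plate=(275,365,195,270),pot=(328,370,152,196),bell=(268,306,146,188),lid=(212,252,240,275))).items():
    v=load(nm); P=cloud(v)
    for n,b in boxes.items():
        c=cont(v,*b); z=dict(plate=.124,pot=.137,bell=.113,lid=.1170)[n]
        mm=cv2.drawContours(np.zeros(v.d.shape,np.uint8),[c[:,None]],-1,1,-1)>0; q=P[mm]
        print(nm,n,"contour circle",circ(ray(v,c,z)))
        if n=="pot":
            t=q[q[:,2]>.163]; print("  rim pts",circ(t),len(t))
        if n=="lid": t=q[q[:,2]>.13]; print("  knob",t.mean(0),len(t), "diskz",np.median(q[:,2]))
        if n=="bell": t=q[q[:,2]>.164]; print("  dome",t.mean(0))
v=load("top0");P=cloud(v)
c=cont(v,180,250,130,215); mm=cv2.drawContours(np.zeros(v.d.shape,np.uint8),[c[:,None]],-1,1,-1)>0
t=P[mm&(P[...,2]>.155)]; print("box top",t.mean(0),cv2.minAreaRect((t[:,:2]*1000).astype(np.float32)))
w=ray(v,c,.17); print("hull rect@.17",cv2.minAreaRect((w[:,:2]*1000).astype(np.float32)))
c=cont(v,128,170,190,252); w=ray(v,c,.12); print("comb",cv2.minAreaRect((w[:,:2]*1000).astype(np.float32)))
c=cont(v,366,398,242,268); w=ray(v,c,.126); print("match",cv2.minAreaRect((w[:,:2]*1000).astype(np.float32)))
E
```

```text
top0 plate contour circle [ 0.6164 -0.1566  0.0733]
top0 pot contour circle [0.5739 0.0046 0.0306]
  rim pts [0.5714 0.0037 0.024 ] 135
top0 bell contour circle [ 0.4345 -0.0715  0.0301]
  dome [ 0.4337 -0.0717  0.1797]
top0 lid contour circle [ 0.5154 -0.3364  0.0271]
  knob [ 0.5076 -0.3246  0.1867] 50 diskz 0.11807559472775439
scene0 plate contour circle [ 0.6194 -0.1573  0.0758]
scene0 pot contour circle [0.5708 0.0106 0.0426]
  rim pts [0.5778 0.002  0.024 ] 141
scene0 bell contour circle [ 0.4253 -0.0616  0.0434]
  dome [ 0.4616 -0.0915  0.1957]
scene0 lid contour circle [ 0.5178 -0.337   0.0296]
  knob [ 0.5282 -0.3406  0.1508] 69 diskz 0.11849874633968015
box top [0.6095 0.1821 0.1693] ((540.1654663085938, 62.08177185058594), (424.7572937011719, 174.75389099121094), 59.617340087890625)
hull rect@.17 ((608.2630615234375, 177.4586181640625), (113.12254333496094, 158.93109130859375), 80.70484161376953)
comb ((495.9140319824219, 339.8256530761719), (36.68424987792969, 121.642333984375), 74.72001647949219)
match ((430.312255859375, -220.0243377685547), (35.42487716674805, 52.88878631591797), 1.494325041770935)
```

Run:
```python
from meas import *
v=load("top0");P=cloud(v)
m=(P[...,2]>.160)&(P[...,2]<.178); m[:130]=0;m[215:]=0;m[:,:180]=0;m[:,250:]=0
m=cv2.morphologyEx(m.astype(np.uint8),cv2.MORPH_OPEN,np.ones((3,3)))
ys,xs=np.nonzero(m); w=ray(v,np.c_[xs,ys],.17)
r=cv2.minAreaRect((w[:,:2]*1000).astype(np.float32)); print(r, w.mean(0))
C=w[:,:2]-w[:,:2].mean(0); print("pca", np.degrees(np.arctan2(*np.linalg.eigh(C.T@C)[1][::-1,1])), np.sqrt(12*np.linalg.eigvalsh(C.T@C/len(C))))
a=cv2.resize(v.im[125:220,175:255],None,fx=6,fy=6,interpolation=cv2.INTER_CUBIC);cv2.imwrite("pics/box.png",a)
a=load("scene0").im[105:180,360:445];cv2.imwrite("pics/box2.png",cv2.resize(a,None,fx=6,fy=6,interpolation=cv2.INTER_CUBIC))
```

```text
((609.597412109375, 182.6827392578125), (101.08734893798828, 152.8332977294922), 80.69961547851562) [0.6099 0.1825 0.17  ]
pca 170.4976182260229 [0.101  0.1508]
```

View pics/box.png

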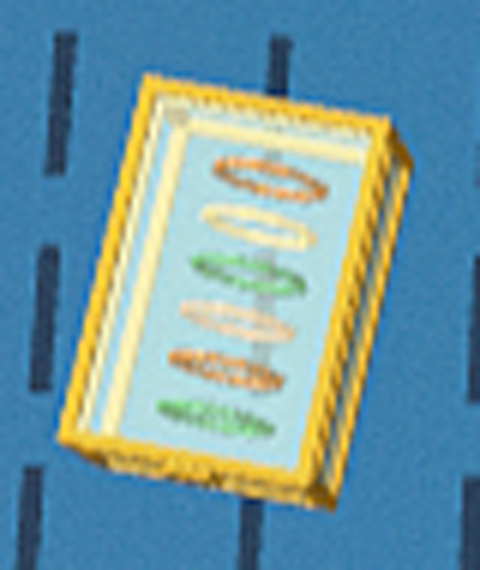

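View pics/box2.png

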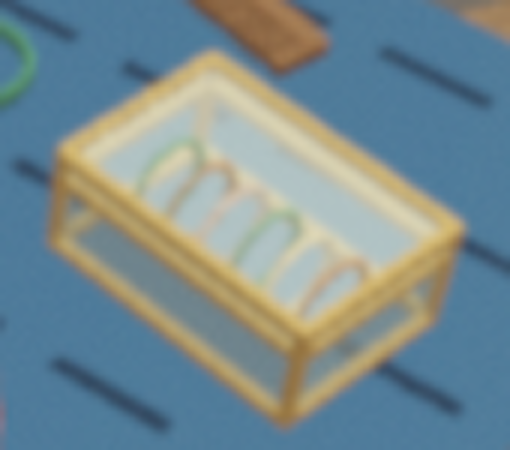

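```bash
cat > go.py <<'E'
from h import *
from scipy.spatial.transform import Rotation as Ro
def go(x,y,z,yaw=None):
    """yaw: jaw axis direction (deg, mod 180); None keeps"""
    from plant import env
    s=env.observe(); R=Ro.from_euler('xyz',s['ee_rot'],degrees=True)
    M=R.as_matrix(); cur=np.degrees(np.arctan2(M[1,1],M[0,1]))
    d=0 if yaw is None else (yaw-cur+90)%180-90
    yt=np.radians(cur+d); ty=np.array([np.cos(yt),np.sin(yt),0]); tx=np.array([0,0,-1.]); T=np.c_[tx,ty,np.cross(tx,ty)]
    rv=(Ro.from_matrix(M).inv()*Ro.from_matrix(T)).as_rotvec()
    print("t %.2f"%s['time'],"pos",s['ee_pos'],"yaw %.1f"%cur,"J",s['joint_positions'].round(1),"open %.4f"%s['opening'],"F",s['contact_force'].round(1))
    print(" shift mm",(M.T@(np.array([x,y,z])-s['ee_pos'])*1000).round(1),"rot",rv.round(4),"turn deg %.1f"%d)
E
python3 -c "
from go import *
go(.574,.0045,.26); go(.574,.0045,.26,0); go(.574,.0045,.26,90)"
```

```text
t 0.15 pos [ 0.1873 -0.4903  0.2309] yaw -69.1 J [-78.   15.1  -2.8  72.2  -0.   81.1] open 0.0851 F [-0.4  0.2 -0.1]
 shift mm [ -28.8 -324.2 -537.8] rot [-0.     -0.0001  0.0008] turn deg 0.0
t 0.15 pos [ 0.1873 -0.4903  0.2309] yaw -69.1 J [-78.   15.1  -2.8  72.2  -0.   81.1] open 0.0851 F [-0.4  0.2 -0.1]
 shift mm [ -28.8 -324.2 -537.8] rot [-1.206  -0.0006  0.0006] turn deg 69.1
t 0.15 pos [ 0.1873 -0.4903  0.2309] yaw -69.1 J [-78.   15.1  -2.8  72.2  -0.   81.1] open 0.0851 F [-0.4  0.2 -0.1]
 shift mm [ -28.8 -324.2 -537.8] rot [0.3648 0.     0.0008] turn deg -20.9
```

View pics/wrist0.png

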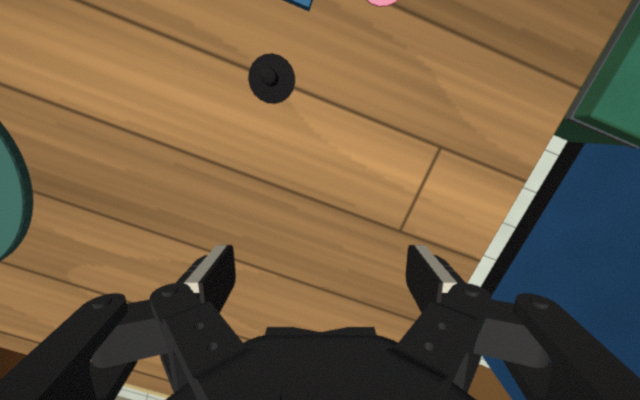

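The wrist view shows the open finger tips near (225,247) and (415,247). Next I'll use depth to check where they lie relative to the TCP.

Run:
```python
from h import *
v=load("wrist0");P=cloud(v)
for u,y in [(225,252),(230,260),(412,250),(409,260),(228,280),(412,285),(205,265)]: print(u,y,v.d[y,u],P[y,u])
```

```text
225 252 0.1278415 [ 0.1819 -0.4476  0.2577]
230 260 0.1340628 [ 0.1761 -0.4501  0.253 ]
412 250 0.134798 [ 0.2105 -0.5286  0.251 ]
409 260 0.13833319 [ 0.2046 -0.5305  0.249 ]
228 280 0.1324938 [ 0.1683 -0.4527  0.2569]
412 285 0.13407874 [ 0.1959 -0.5339  0.256 ]
205 265 0.11593514 [ 0.1805 -0.4437  0.2701]
```

Call:
drive_tool:
  rows: [-30,-324,-538,-1.206,0,0,-30,-324,-538,-1.206,0,0,-30,-324,-538,-1.206,0,0,-30,-324,-538,-1.206,0,0,-30,-324,-538,-1.206,0,0,-30,-324,-538,-1.206,0,0,-30,-324,-538,-1.206,0,0,-30,-324,-538,-1.206,0,0,-30,-324,-538,-1.206,0,0,-30,-324,-538,-1.206,0,0]
  claw: 1

```text
time: 0.98
ee_pos: [0.4446, -0.1607, 0.2513]
ee_rot: [50.3, 90.0, -39.3]
contact_force: [0.8, -1.0, 0.6]
opening: 0.0853
```

```bash
python3 -c "
from go import *
go(.574,.0045,.26,0)"
```

```text
t 0.98 pos [ 0.4446 -0.1607  0.2513] yaw 0.4 J [-29.8   9.6  -7.   73.4  -0.   59.8] open 0.0853 F [ 0.8 -1.   0.6]
 shift mm [  -8.7  130.6 -164.3] rot [ 0.0068  0.0001 -0.0002] turn deg -0.4
```

Call:
drive_tool:
  rows: [-9,131,-164,0,0,0,-9,131,-164,0,0,0,-9,131,-164,0,0,0,-9,131,-164,0,0,0,-9,131,-164,0,0,0,-9,131,-164,0,0,0,-9,131,-164,0,0,0,-9,131,-164,0,0,0]

```text
time: 1.65
ee_pos: [0.5745, 0.0013, 0.2598]
ee_rot: [-85.6, 89.9, -175.6]
contact_force: [-0.6, 0.4, 0.2]
opening: 0.086
```

```bash
python3 -c "
from go import *
go(.574,.0045,.26,0)
v=snap('wrist',1)"
```

```text
t 1.65 pos [0.5745 0.0013 0.2598] yaw 0.0 J [-8.  19.8  8.5 78.8 -0.  82. ] open 0.0860 F [-0.6  0.4  0.2]
 shift mm [-0.2 -0.5 -3.2] rot [0.0007 0.0001 0.0009] turn deg -0.0
```

View pics/wrist1.png

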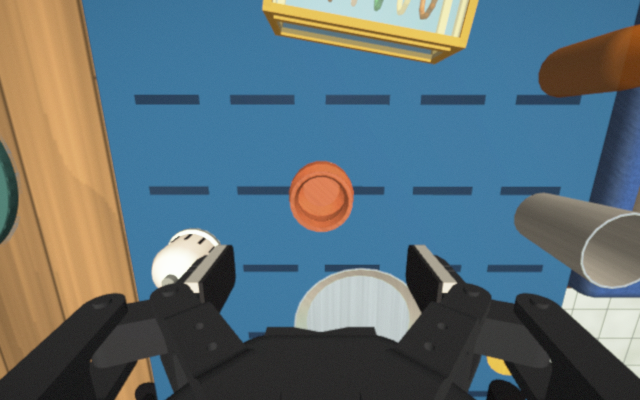

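Run:
```python
from meas import *
v=load("wrist1"); hsv=cv2.cvtColor(v.im,cv2.COLOR_BGR2HSV)
P=cloud(v)
c=cont(v,280,365,150,240); mm=cv2.drawContours(np.zeros(v.d.shape,np.uint8),[c[:,None]],-1,1,-1)>0
q=P[mm]; q=q[(q[:,2]>.163)&(q[:,2]<.18)]; print(circ(q),len(q))
print(proj(v,[.574,.0045,.17]), circ(ray(v,c,.137)))
# plate rim
```

```text
[0.5747 0.0029 0.0235] 1289
[[320.3756 199.3366]] [ 0.5744 -0.0023  0.0336]
```

Call:
drive_tool:
  rows: [40,0,-2,0,0,0,80,0,-2,0,0,0,110,0,-2,0,0,0,130,0,-2,0,0,0,138,0,-2,0,0,0,145,0,-2,0,0,0,145,0,-2,0,0,0]

```text
time: 2.28
ee_pos: [0.5745, 0.0026, 0.1151]
ee_rot: [-92.3, 90.0, 177.7]
contact_force: [-0.3, -0.2, -0.2]
opening: 0.0853
```

Call:
drive_tool:
  rows: [0,0,0,0,0,0,0,0,0,0,0,0,0,0,0,0,0,0,0,0,0,0,0,0,0,0,0,0,0,0,0,0,0,0,0,0,0,0,0,0,0,0,0,0,0,0,0,0]
  claw: -1
  grip_force: 25

```text
time: 2.95
ee_pos: [0.5754, 0.0031, 0.1168]
ee_rot: [73.7, 89.9, -16.3]
contact_force: [-3.7, -1.4, 8.4]
opening: 0.0583
```

```bash
python3 -c "
from go import *
go(.6175,-.157,.20,0)"
```

```text
t 2.95 pos [0.5754 0.0031 0.1168] yaw -0.0 J [-7.8 23.1 -8.9 57.9 -0.  82.2] open 0.0583 F [-3.7 -1.4  8.4]
 shift mm [-83.   42.3 160.2] rot [-0.0001  0.0007 -0.0023] turn deg 0.0
```

Call:
drive_tool:
  rows: [-30,0,0,0,0,0,-60,0,0,0,0,0,-60,20,40,0,0,0,-60,30,80,0,0,0,-60,40,120,0,0,0,-60,43,150,0,0,0,-60,43,160.5,0,0,0,-60,43,160.5,0,0,0,-60,43,160.5,0,0,0]

```text
time: 3.7
ee_pos: [0.6177, -0.1573, 0.1755]
ee_rot: [112.4, 90.0, 22.4]
contact_force: [0.1, 0.1, -1.6]
opening: 0.0585
```

```bash
python3 -c "
from go import *
go(.6175,-.157,.120,0)
v=snap('wrist',2);v=snap('top',2);v=snap('scene',2)"
```

```text
t 3.70 pos [ 0.6177 -0.1573  0.1755] yaw -0.1 J [-21.6  27.3   7.8  70.4   0.   68.4] open 0.0585 F [ 0.1  0.1 -1.6]
 shift mm [55.5 -0.2 -0.3] rot [-0.0009 -0.0002 -0.0004] turn deg 0.1
```

View pics/wrist2.png

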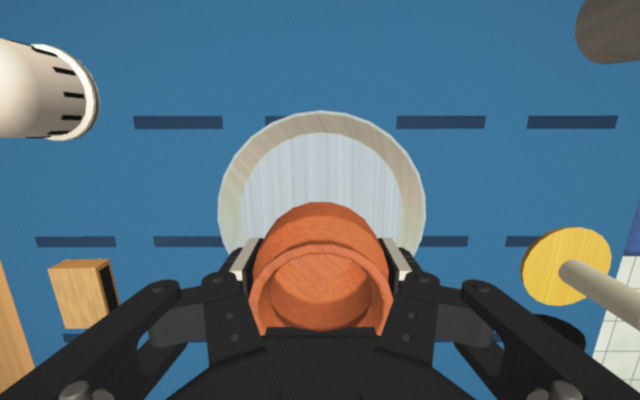

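View pics/scene2.png

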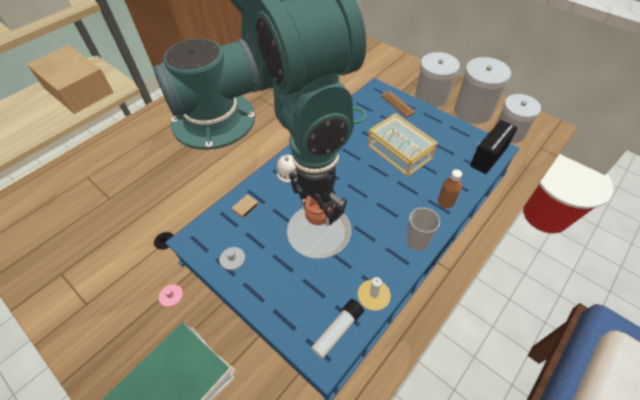

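The pot is held upright between the pads (rim around (320,290)), over the plate. I'll fit the plate's visible outer arc from this view before lowering.

Run:
```python
from meas import *
v=load("wrist2"); c=cont(v,150,500,80,232); c=c[(c[:,1]<225)&(c[:,0]>200)&(c[:,0]<440)]
for z in (.120,.124): print(circ(ray(v,c,z)),len(c))
```

```text
[ 0.6179 -0.16    0.0763] 318
[ 0.6179 -0.1586  0.0748] 318
```

Call:
drive_tool:
  rows: [25,0,0,0,0,0,45,0,0,0,0,0,50,0,0,0,0,0,53,0,0,0,0,0,55,0,0,0,0,0,55,0,0,0,0,0]

```text
time: 4.35
ee_pos: [0.6181, -0.1568, 0.1212]
ee_rot: [75.2, 89.9, -14.8]
contact_force: [-0.5, 0.8, -1.4]
opening: 0.0586
```

Call:
drive_tool:
  rows: [1,0,0,0,0,0,2,0,0,0,0,0,2,0,0,0,0,0]

```text
time: 4.6
ee_pos: [0.6184, -0.1571, 0.1207]
ee_rot: [73.7, 89.8, -16.2]
contact_force: [-5.3, 4.1, 17.9]
opening: 0.058
```

Call:
drive_tool:
  rows: [0,0,0,0,0,0,0,0,0,0,0,0,0,0,0,0,0,0,0,0,0,0,0,0,0,0,0,0,0,0]
  claw: 0.75

```text
time: 5.02
ee_pos: [0.6178, -0.1572, 0.1182]
ee_rot: [82.8, 90.0, -7.2]
contact_force: [-0.5, -0.6, 0.3]
opening: 0.0747
```

Call:
drive_tool:
  rows: [-20,0,0,0,0,0,-50,0,0,0,0,0,-90,0,0,0,0,0,-120,0,0,0,0,0,-120,0,0,0,0,0]

```text
time: 5.43
ee_pos: [0.6194, -0.1578, 0.2442]
ee_rot: [68.2, 89.5, -21.8]
contact_force: [1.8, 0.1, 0.4]
opening: 0.0744
```

```bash
python3 -c "
from go import *
go(.516,-.3365,.20,0)
v=snap('wrist',3)"
```

```text
t 5.43 pos [ 0.6194 -0.1578  0.2442] yaw 0.0 J [-21.6  26.3  16.7  79.9  -0.   68.4] open 0.0744 F [1.8 0.1 0.4]
 shift mm [  44.  -103.7  178.5] rot [-0.      0.003  -0.0075] turn deg -0.0
```

View pics/wrist3.png

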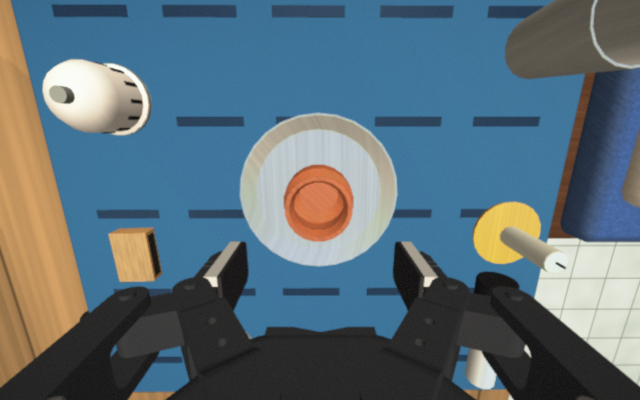

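Run:
```python
from meas import *
v=load("wrist3"); c=cont(v,220,420,100,280)
print("plate",circ(ray(v,c,.124)))
P=cloud(v); hsv=cv2.cvtColor(v.im,cv2.COLOR_BGR2HSV)
m=(hsv[...,1]>120)&((hsv[...,0]<12)|(hsv[...,0]>170)); m[:150]=0;m[250:]=0;m[:,:270]=0;m[:,370:]=0
q=P[m]; q=q[(q[:,2]>.167)&(q[:,2]<.185)]; print("pot rim",circ(q),np.percentile(q[:,2],[5,50,95]))
```

```text
plate [ 0.6178 -0.1585  0.0747]
pot rim [ 0.618  -0.1571  0.0233] [0.1679 0.1747 0.1763]
```

Call:
drive_tool:
  rows: [40,-104,179,0,0,0,40,-104,179,0,0,0,40,-104,179,0,0,0,40,-104,179,0,0,0,40,-104,179,0,0,0,40,-104,179,0,0,0,40,-104,179,0,0,0,40,-104,179,0,0,0]
  claw: 0.2

```text
time: 6.15
ee_pos: [0.5136, -0.3359, 0.1975]
ee_rot: [-144.0, 89.9, 126.0]
contact_force: [0.2, 0.7, 1.0]
opening: 0.0511
```

```bash
python3 -c "
from go import *
from meas import *
go(.516,-.3365,.20,0)
v=snap('wrist',4)
P=cloud(v)
ex=proj(v,[[.516,-.3365,.143],[.516,-.3365,.119]]);print(ex)"
```

```text
t 6.15 pos [ 0.5136 -0.3359  0.1975] yaw -0.0 J [-40.8  24.5   6.5  72.    0.   49.2] open 0.0511 F [0.2 0.7 1. ]
 shift mm [-2.5  2.4  0.6] rot [-0.0007 -0.001   0.0007] turn deg 0.0
[[324.2882 216.7553]
 [323.9381 207.4385]]
```

View pics/wrist4.png

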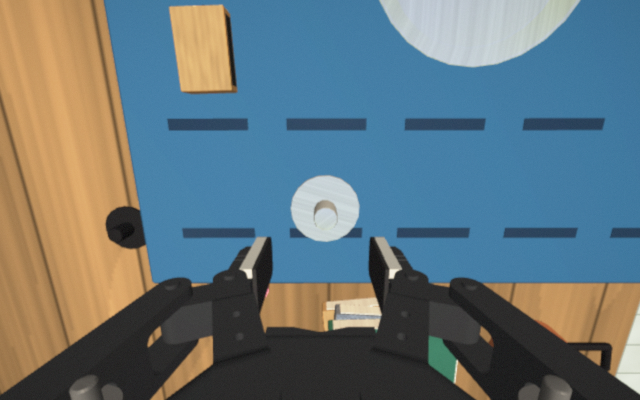

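Call:
drive_tool:
  rows: [30,3,0,0,0,0,55,3,0,0,0,0,68,3,0,0,0,0,75,3,0,0,0,0,75,3,0,0,0,0]

```text
time: 6.62
ee_pos: [0.5169, -0.3347, 0.1221]
ee_rot: [-132.4, 89.9, 137.7]
contact_force: [-0.1, 0.3, -0.4]
opening: 0.0511
```

Call:
drive_tool:
  rows: [0,0,0,0,0,0,0,0,0,0,0,0,0,0,0,0,0,0,0,0,0,0,0,0,0,0,0,0,0,0,0,0,0,0,0,0,0,0,0,0,0,0]
  claw: -1

```text
time: 7.2
ee_pos: [0.5174, -0.3364, 0.1244]
ee_rot: [64.4, 89.9, -25.6]
contact_force: [0.4, 1.2, 7.0]
opening: 0.0171
```

```bash
python3 -c "
from go import *
go(.618,-.158,.122+.059,0)"
```

```text
t 7.20 pos [ 0.5174 -0.3364  0.1244] yaw 0.0 J [-40.6  26.7  -1.5  61.7   0.   49.4] open 0.0171 F [0.4 1.2 7. ]
 shift mm [ -56.6  100.8 -178.4] rot [ 0.      0.0009 -0.0019] turn deg -0.0
```

Call:
drive_tool:
  rows: [-40,0,0,0,0,0,-80,0,0,0,0,0,-90,20,-35,0,0,0,-90,42,-75,0,0,0,-90,64,-115,0,0,0,-90,85,-150,0,0,0,-90,96,-170,0,0,0,-90,101,-178.5,0,0,0,-90,101,-178.5,0,0,0,-90,101,-178.5,0,0,0]

```text
time: 8.03
ee_pos: [0.6178, -0.1577, 0.2133]
ee_rot: [10.6, 90.0, -79.4]
contact_force: [0.5, -0.0, 0.3]
opening: 0.0167
```

```bash
python3 -c "
from go import *
go(.618,-.158,.122+.059,0)
v=snap('wrist',5);v=snap('top',5);v=snap('scene',5)"
```

```text
t 8.03 pos [ 0.6178 -0.1577  0.2133] yaw 0.0 J [-21.6  26.7  12.6  75.9  -0.   68.3] open 0.0167 F [ 0.5 -0.   0.3]
 shift mm [32.3  0.2  0.2] rot [ 0.0008  0.0004 -0.0001] turn deg -0.0
```

View pics/wrist5.png

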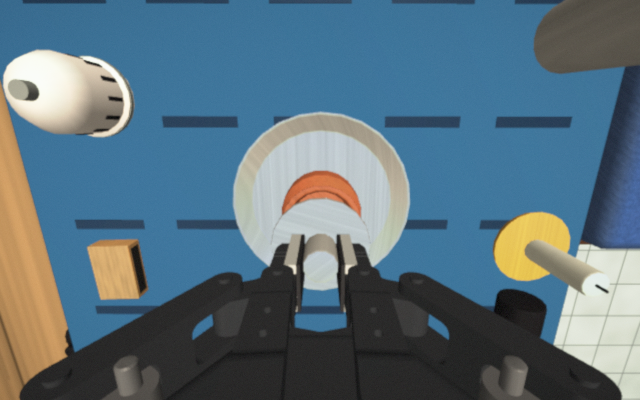

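View pics/scene5.png

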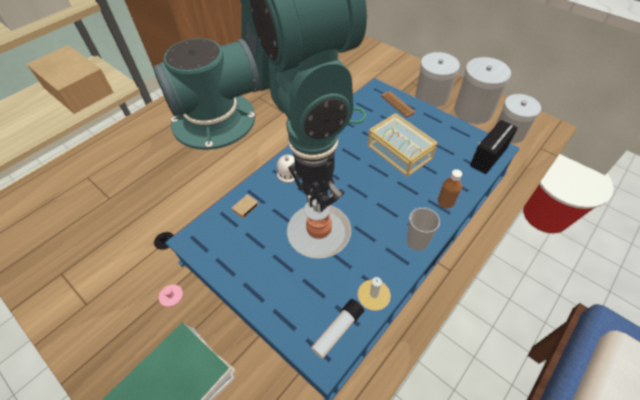

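Call:
drive_tool:
  rows: [15,0,0,0,0,0,22,0,0,0,0,0,26,0,0,0,0,0,28,0,0,0,0,0,29,0,0,0,0,0,29,0,0,0,0,0]

```text
time: 8.68
ee_pos: [0.6178, -0.1579, 0.1843]
ee_rot: [47.3, 90.0, -42.7]
contact_force: [0.9, -0.1, 0.4]
opening: 0.0168
```

Call:
drive_tool:
  rows: [1,0,0,0,0,0,2,0,0,0,0,0,2,0,0,0,0,0]

```text
time: 8.93
ee_pos: [0.6182, -0.1578, 0.1833]
ee_rot: [64.4, 89.9, -25.6]
contact_force: [-1.2, 0.2, 7.2]
opening: 0.0169
```

Call:
drive_tool:
  rows: [0,0,0,0,0,0,0,0,0,0,0,0,0,0,0,0,0,0,0,0,0,0,0,0,0,0,0,0,0,0]
  claw: 0.1

```text
time: 9.35
ee_pos: [0.6177, -0.1577, 0.1821]
ee_rot: [-116.8, 90.0, 153.2]
contact_force: [-0.0, -0.1, 0.7]
opening: 0.047
```

Call:
drive_tool:
  rows: [-15,0,0,0,0,0,-40,0,0,0,0,0,-70,0,0,0,0,0,-80,0,0,0,0,0,-80,0,0,0,0,0]

```text
time: 9.77
ee_pos: [0.6187, -0.158, 0.2649]
ee_rot: [68.8, 89.8, -21.2]
contact_force: [1.1, -0.4, -0.8]
opening: 0.0469
```

```bash
python3 -c "
from go import *
go(.4345,-.0715,.25,0)
v=snap('wrist',6)
print(proj(v,[[.618,-.1575,.202],[.618,-.1575,.178],[.646,-.1575,.178],[.590,-.1575,.178]]))
P=cloud(v)"
```

```text
t 9.77 pos [ 0.6187 -0.158   0.2649] yaw 0.0 J [-21.6  26.4  20.   83.4   0.   68.4] open 0.0469 F [ 1.1 -0.4 -0.8]
 shift mm [  14.  -184.2  -86.5] rot [ 0.      0.0015 -0.0039] turn deg -0.0
[[319.678  211.7648]
 [319.6528 203.1612]
 [353.0375 203.1199]
 [286.2505 203.2026]]
```

View pics/wrist6.png

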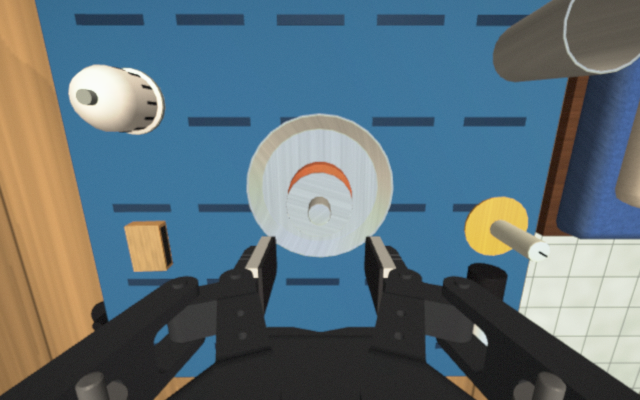

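The lid is seated: the knob is at (319,212), as predicted. Next is the bell.

Call:
drive_tool:
  rows: [10,-185,-87,0,0,0,10,-185,-87,0,0,0,10,-185,-87,0,0,0,10,-185,-87,0,0,0,10,-185,-87,0,0,0,10,-185,-87,0,0,0,10,-185,-87,0,0,0,10,-185,-87,0,0,0]
  claw: 1

```text
time: 10.48
ee_pos: [0.4329, -0.0708, 0.2517]
ee_rot: [-75.2, 90.0, -165.2]
contact_force: [-0.0, -0.6, 0.2]
opening: 0.0854
```

```bash
python3 -c "
from go import *
from meas import *
go(.4345,-.0715,.117,0)
v=snap('wrist',7)
print(proj(v,[[.4345,-.0715,.173],[.4345,-.0715,.113]]))
c=cont(v,240,400,110,250);print(c.min(0),c.max(0))
P=cloud(v);m=cv2.drawContours(np.zeros(v.d.shape,np.uint8),[c[:,None]],-1,1,-1)>0
q=P[m];q=q[(q[:,2]>.145)&(q[:,2]<.18)]; print(q.mean(0),q.min(0),q.max(0),len(q))
"
```

```text
t 10.48 pos [ 0.4329 -0.0708  0.2517] yaw 0.0 J [-19.9   6.2 -11.   72.8  -0.   70. ] open 0.0854 F [-0.  -0.6  0.2]
 shift mm [134.7   1.6   0.7] rot [0.0001 0.     0.0001] turn deg -0.0
[[322.7898 207.5153]
 [322.3504 190.6745]]
[293 162] [354 230]
[ 0.436  -0.069   0.1628] [ 0.41   -0.0987  0.145 ] [ 0.4624 -0.0463  0.1767] 2811
```

View pics/wrist7.png

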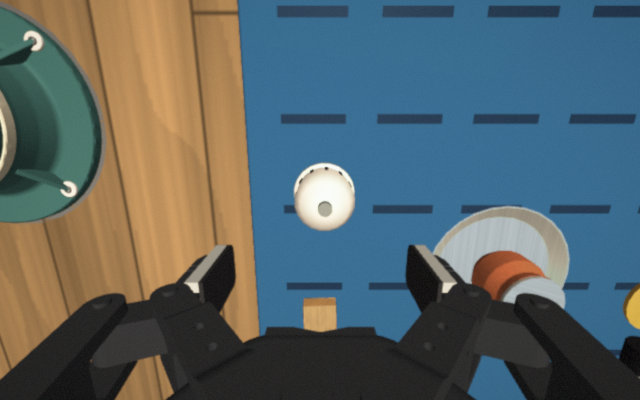

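Call:
drive_tool:
  rows: [40,3,1,0,0,0,80,3,1,0,0,0,105,3,1,0,0,0,122,3,1,0,0,0,130,3,1,0,0,0,135,3,1,0,0,0,135,3,1,0,0,0]

```text
time: 11.12
ee_pos: [0.4361, -0.0719, 0.1167]
ee_rot: [-109.5, 89.9, 160.5]
contact_force: [-0.3, 0.7, -0.0]
opening: 0.0853
```

Call:
drive_tool:
  rows: [0,0,0,0,0,0,0,0,0,0,0,0,0,0,0,0,0,0,0,0,0,0,0,0,0,0,0,0,0,0,0,0,0,0,0,0,0,0,0,0,0,0,0,0,0,0,0,0]
  claw: -1

```text
time: 11.78
ee_pos: [0.4365, -0.0719, 0.1182]
ee_rot: [70.7, 89.9, -19.3]
contact_force: [-0.3, -0.4, 4.9]
opening: 0.0535
```

```bash
python3 -c "
from go import *
go(.614,.0125,.117,0)"
```

```text
t 11.78 pos [ 0.4365 -0.0719  0.1182] yaw -0.0 J [-19.9  11.  -26.9  51.9   0.   70.1] open 0.0535 F [-0.3 -0.4  4.9]
 shift mm [  1.5 177.5 -84.4] rot [-0.      0.0007 -0.0021] turn deg 0.0
```

Call:
drive_tool:
  rows: [-30,0,0,0,0,0,-60,0,0,0,0,0,-60,30,-15,0,0,0,-60,65,-30,0,0,0,-60,100,-47,0,0,0,-60,135,-64,0,0,0,-60,165,-78,0,0,0,-60,178,-84,0,0,0,-60,178,-84,0,0,0,-60,178,-84,0,0,0]

```text
time: 12.62
ee_pos: [0.6141, 0.0127, 0.1771]
ee_rot: [-78.7, 90.0, -168.6]
contact_force: [0.0, 0.1, -1.4]
opening: 0.053
```

Call:
drive_tool:
  rows: [25,0,0,0,0,0,45,0,0,0,0,0,54,0,0,0,0,0,57,0,0,0,0,0,59,0,0,0,0,0,59,0,0,0,0,0]

```text
time: 13.12
ee_pos: [0.6139, 0.0121, 0.119]
ee_rot: [81.1, 89.9, -8.9]
contact_force: [0.6, 0.7, -0.8]
opening: 0.0534
```

```bash
python3 -c "
from go import *
go(.614,.012,.117,0)
v=snap('wrist',8)"
```

```text
t 13.12 pos [0.6139 0.0121 0.119 ] yaw -0.0 J [-6.5 26.6 -2.5 60.8 -0.  83.5] open 0.0534 F [ 0.6  0.7 -0.8]
 shift mm [2.  0.1 0.1] rot [-0.0003  0.0001 -0.0009] turn deg 0.0
```

View pics/wrist8.png

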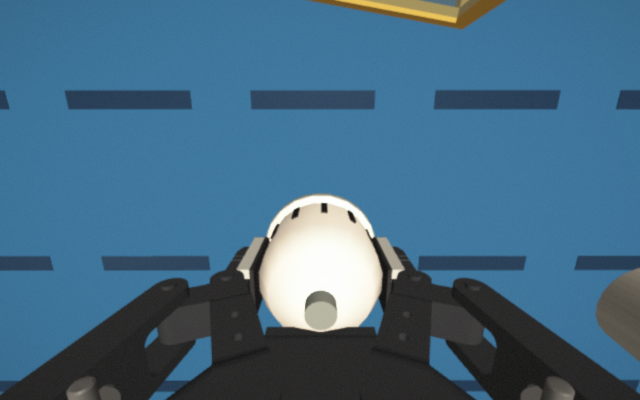

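The bell is held upright at the half-way spot. I'll set it down and release it.

Call:
drive_tool:
  rows: [1,0,0,0,0,0,2,0,0,0,0,0,2,0,0,0,0,0]

```text
time: 13.42
ee_pos: [0.6143, 0.0122, 0.1182]
ee_rot: [77.9, 89.8, -12.1]
contact_force: [-4.3, -0.0, 15.7]
opening: 0.0535
```

Call:
drive_tool:
  rows: [0,0,0,0,0,0,0,0,0,0,0,0,0,0,0,0,0,0,0,0,0,0,0,0,0,0,0,0,0,0]
  claw: 0.8

```text
time: 13.83
ee_pos: [0.6138, 0.0123, 0.1161]
ee_rot: [-173.9, 90.0, 96.1]
contact_force: [0.2, -0.2, 0.9]
opening: 0.0768
```

Call:
drive_tool:
  rows: [-20,0,0,0,0,0,-50,0,0,0,0,0,-90,0,0,0,0,0,-130,0,0,0,0,0,-130,0,0,0,0,0]

```text
time: 14.25
ee_pos: [0.6157, 0.0121, 0.2535]
ee_rot: [83.5, 89.5, -6.5]
contact_force: [1.8, 1.0, 0.4]
opening: 0.0765
```

```bash
python3 -c "
from go import *
go(.496,.340,.20,74.7)
v=snap('wrist',9)
print(proj(v,[[.614,.012,.173],[.614,.012,.113]]))"
```

```text
t 14.25 pos [0.6157 0.0121 0.2535] yaw 0.0 J [-6.4 23.7 13.7 79.5 -0.  83.5] open 0.0765 F [1.8 1.  0.4]
 shift mm [  52.  -120.2 -327.9] rot [-1.3037  0.0069 -0.0072] turn deg 74.7
[[317.8176 206.1083]
 [317.8182 189.5744]]
```

View pics/wrist9.png

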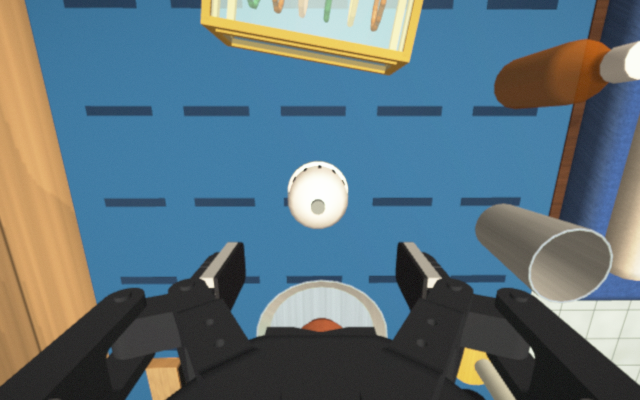

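Call:
drive_tool:
  rows: [8,-120,-328,-1.304,0,0,8,-120,-328,-1.304,0,0,8,-120,-328,-1.304,0,0,8,-120,-328,-1.304,0,0,8,-120,-328,-1.304,0,0,8,-120,-328,-1.304,0,0,8,-120,-328,-1.304,0,0,8,-120,-328,-1.304,0,0,8,-120,-328,-1.304,0,0,8,-120,-328,-1.304,0,0]
  claw: 0.5

```text
time: 15.13
ee_pos: [0.4917, 0.3435, 0.2369]
ee_rot: [-156.8, 89.9, -174.6]
contact_force: [-0.1, -0.2, 0.1]
opening: 0.0639
```

```bash
python3 -c "
from go import *
go(.496,.340,.20,74.7)"
```

```text
t 15.13 pos [0.4917 0.3435 0.2369] yaw 72.2 J [27.1 22.6  9.4 76.9  0.  44.9] open 0.0639 F [-0.1 -0.2  0.1]
 shift mm [36.9 -2.   5.2] rot [-0.0435 -0.0017  0.0007] turn deg 2.5
```

Call:
drive_tool:
  rows: [36,-2,5,-0.03,0,0,36,-2,5,-0.03,0,0,36,-2,5,-0.03,0,0]

```text
time: 15.38
ee_pos: [0.4968, 0.3362, 0.2007]
ee_rot: [-137.2, 89.8, -154.0]
contact_force: [-0.4, 0.5, 1.0]
opening: 0.0646
```

```bash
python3 -c "
from go import *
from meas import *
go(.496,.340,.112,74.7)
v=snap('wrist',10)
P=cloud(v);m=((P[...,2]>.1145)&(P[...,2]<.126)).astype(np.uint8); m[255:]=0
m=cv2.morphologyEx(m,cv2.MORPH_OPEN,np.ones((5,5)))
c,_=cv2.findContours(m,cv2.RETR_EXTERNAL,cv2.CHAIN_APPROX_NONE)
for k in c:
  if cv2.contourArea(k)>800: w=ray(v,k[:,0],.12); print(cv2.boundingRect(k),cv2.minAreaRect((w[:,:2]*1000).astype(np.float32)))
"
```

```text
t 15.38 pos [0.4968 0.3362 0.2007] yaw 73.2 J [26.3 23.2  4.8 71.9  0.  43.1] open 0.0646 F [-0.4  0.5  1. ]
 shift mm [88.7  3.7 -1.6] rot [-0.0258 -0.0032  0.0029] turn deg 1.5
(305, 133, 44, 122) ((489.305908203125, 342.9043884277344), (33.68696212768555, 101.39057922363281), 74.63150024414062)
(113, 129, 85, 82) ((429.5899963378906, 218.16099548339844), (66.20661926269531, 64.73885345458984), 67.58226776123047)
(543, 53, 53, 136) ((486.6756286621094, 529.5175170898438), (28.833784103393555, 98.57720184326172), 74.95446014404297)
```

View pics/wrist10.png

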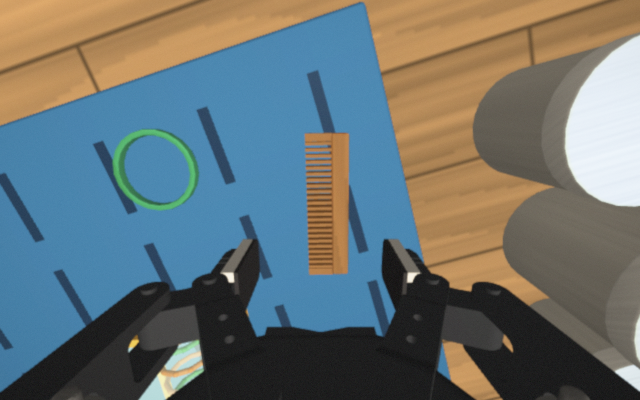

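Call:
drive_tool:
  rows: [35,4.5,-1.5,-0.026,0,0,60,4.5,-1.5,-0.026,0,0,75,4.5,-1.5,-0.026,0,0,83,4.5,-1.5,-0.026,0,0,88,4.5,-1.5,-0.026,0,0,88,4.5,-1.5,-0.026,0,0,88,4.5,-1.5,-0.026,0,0]

```text
time: 16.02
ee_pos: [0.4984, 0.3418, 0.1154]
ee_rot: [41.7, 89.9, 26.5]
contact_force: [0.3, -0.5, 1.1]
opening: 0.064
```

Call:
drive_tool:
  rows: [0,0,0,0,0,0,0,0,0,0,0,0,0,0,0,0,0,0,0,0,0,0,0,0,0,0,0,0,0,0,0,0,0,0,0,0,0,0,0,0,0,0]
  claw: -1

```text
time: 16.6
ee_pos: [0.4981, 0.3418, 0.1151]
ee_rot: [39.5, 89.9, 24.3]
contact_force: [-0.5, -1.4, 6.4]
opening: 0.033
```

```bash
python3 -c "
from go import *
go(.610,.1825,.24,80.5)"
```

```text
t 16.60 pos [0.4981 0.3418 0.1151] yaw 74.8 J [26.7 25.8 -4.5 59.6 -0.  41.9] open 0.0330 F [-0.5 -1.4  6.4]
 shift mm [-124.8 -124.3  149.8] rot [-0.0991  0.0012 -0.0009] turn deg 5.7
```

Call:
drive_tool:
  rows: [-20,0,0,0,0,0,-50,0,0,0,0,0,-90,0,0,0,0,0,-110,0,0,0,0,0,-110,0,0,0,0,0]
  grip_force: 30

```text
time: 17.02
ee_pos: [0.4992, 0.3423, 0.2292]
ee_rot: [41.7, 89.6, 26.6]
contact_force: [0.6, 0.3, -0.4]
opening: 0.0327
```

```bash
python3 -c "
from go import *
go(.610,.1825,.225,80.5)
v=snap('wrist',11)"
```

```text
t 17.02 pos [0.4992 0.3423 0.2292] yaw 74.8 J [26.7 22.9  8.7 75.4 -0.  41.9] open 0.0327 F [ 0.6  0.3 -0.4]
 shift mm [   4.4 -125.3  148.8] rot [-0.0991  0.0055 -0.0045] turn deg 5.7
```

View pics/wrist11.png

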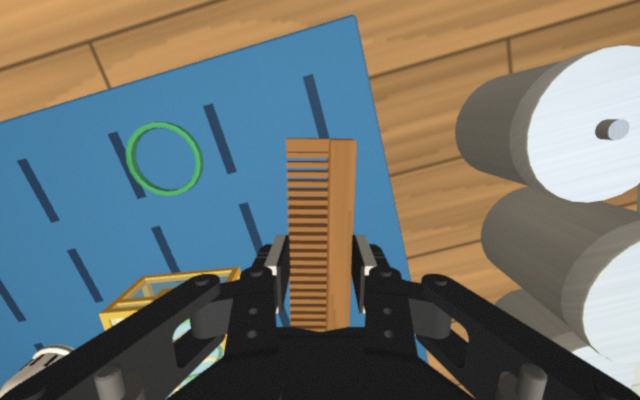

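Run:
```python
from h import *
v=load("wrist11");P=cloud(v)
for r in (145,170,200,230,260,300): print(r,np.median(P[r-3:r+3,333:352].reshape(-1,3),0))
print("end", P[140,340],P[138,340])
```

```text
145 [0.4468 0.3661 0.2352]
170 [0.4584 0.3632 0.2354]
200 [0.473  0.3596 0.2354]
230 [0.4884 0.3557 0.2355]
260 [0.5048 0.3516 0.2355]
300 [0.5282 0.3452 0.2356]
end [0.4446 0.3658 0.2339] [0.4522 0.3728 0.1123]
```

Call:
drive_tool:
  rows: [0,-25,30,-0.05,0,0,0,-50,60,-0.099,0,0,0,-75,90,-0.099,0,0,0,-100,120,-0.099,0,0,0,-118,140,-0.099,0,0,0,-125,149,-0.099,0,0,0,-125,149,-0.099,0,0,0,-125,149,-0.099,0,0]

```text
time: 17.73
ee_pos: [0.6085, 0.1821, 0.2234]
ee_rot: [-174.1, 89.9, 176.4]
contact_force: [0.3, -0.5, -0.5]
opening: 0.0326
```

```bash
python3 -c "
from go import *
go(.610,.1825,.176,80.5)"
```

```text
t 17.73 pos [0.6085 0.1821 0.2234] yaw 80.5 J [ 9.3 26.4 13.7 77.3  0.  18.8] open 0.0326 F [ 0.3 -0.5 -0.5]
 shift mm [47.4  0.7  1.5] rot [-0.0007 -0.0013  0.0001] turn deg 0.0
```

Call:
drive_tool:
  rows: [20,0.5,0.5,0,0,0,35,0.5,0.5,0,0,0,42,0.5,0.5,0,0,0,45,0.5,0.5,0,0,0,46,0.5,0.5,0,0,0,46,0.5,0.5,0,0,0]

```text
time: 18.23
ee_pos: [0.6093, 0.1829, 0.1787]
ee_rot: [22.6, 90.0, 13.1]
contact_force: [-0.7, 0.5, -0.4]
opening: 0.0324
```

Call:
drive_tool:
  rows: [1,0,0,0,0,0,2,0,0,0,0,0,2,0,0,0,0,0]

```text
time: 18.48
ee_pos: [0.6095, 0.1824, 0.1764]
ee_rot: [19.7, 90.0, 10.2]
contact_force: [0.5, 0.7, -1.0]
opening: 0.033
```

Call:
drive_tool:
  rows: [1,0,0,0,0,0,1,0,0,0,0,0,2,0,0,0,0,0,2,0,0,0,0,0]

```text
time: 18.82
ee_pos: [0.6095, 0.1824, 0.1752]
ee_rot: [18.1, 89.9, 8.6]
contact_force: [-2.8, -1.1, 9.8]
opening: 0.0326
```

Contact is where I expected it, so I'm releasing.

Call:
drive_tool:
  rows: [-1,0,0,0,0,0,-1,0,0,0,0,0,-1,0,0,0,0,0,-1,0,0,0,0,0,-1,0,0,0,0,0]
  claw: 0.3

```text
time: 19.23
ee_pos: [0.6094, 0.1823, 0.175]
ee_rot: [-163.0, 90.0, -172.5]
contact_force: [0.5, -0.6, -0.7]
opening: 0.0555
```

Call:
drive_tool:
  rows: [-15,0,0,0,0,0,-40,0,0,0,0,0,-80,0,0,0,0,0,-120,0,0,0,0,0,-120,0,0,0,0,0,-120,0,0,0,0,0]

```text
time: 19.73
ee_pos: [0.6103, 0.1825, 0.2972]
ee_rot: [18.7, 89.8, 9.2]
contact_force: [-0.5, 0.5, -1.0]
opening: 0.0556
```

```bash
python3 -c "
from go import *
go(.40,-.1,.30,80.5)
v=snap('wrist',12)"
```

```text
t 19.73 pos [0.6103 0.1825 0.2972] yaw 80.5 J [ 9.3 26.5 25.1 88.4 -0.  18.8] open 0.0556 F [-0.5  0.5 -1. ]
 shift mm [  -3.8 -313.3 -160.8] rot [-0.      0.0038 -0.0013] turn deg 0.0
```

View pics/wrist12.png

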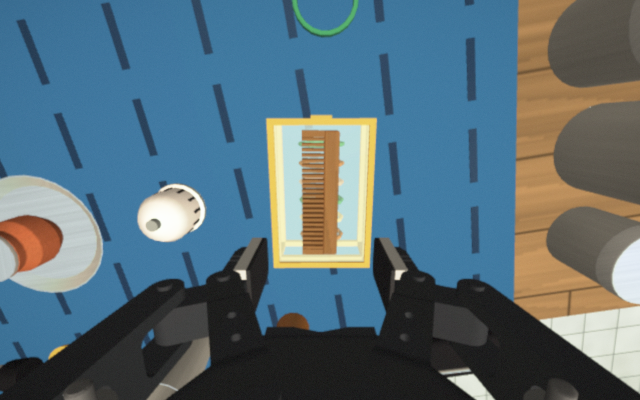

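Run:
```python
from go import *
from meas import *
go(.25,-.40,.30,None)
v=load("wrist12")
m=cv2.inRange(cv2.cvtColor(v.im,cv2.COLOR_BGR2HSV),(3,80,30),(18,255,200)); m[:125]=0;m[262:]=0;m[:,:295]=0;m[:,348:]=0
ys,xs=np.nonzero(cv2.morphologyEx(m,cv2.MORPH_CLOSE,np.ones((5,5)))); w=ray(v,np.c_[xs,ys],.18)
print("comb",cv2.minAreaRect((w[:,:2]*1000).astype(np.float32)))
print("box corners",ray(v,[[267,119],[377,119],[372,268],[274,268]],.17)[:,:2],ray(v,[[267,119],[377,119],[372,268],[274,268]],.17).mean(0))
P=cloud(v); print("comb z",np.median(P[140:250,328:338,2]), "lid z",np.median(P[121:123,280:370,2]))
```

```text
t 19.78 pos [0.6097 0.1824 0.2953] yaw 80.5 J [ 9.3 26.5 24.9 88.3  0.  18.8] open 0.0555 F [ 0.1 -0.1 -1. ]
 shift mm [  -5.1 -633.8 -258.6] rot [-0.      0.0008 -0.0003] turn deg 0.0
comb ((610.2271728515625, 182.31979370117188), (39.03129196166992, 119.16873168945312), 80.44349670410156)
box corners [[0.5331 0.1454]
 [0.5497 0.2441]
 [0.6985 0.2219]
 [0.6814 0.1204]] [0.6157 0.1829 0.17  ]
comb z 0.1814520115289711 lid z 0.17161142589790773
```

Call:
drive_tool:
  rows: [-20,-634,-259,0,0,0,-20,-634,-259,0,0,0,-20,-634,-259,0,0,0,-20,-634,-259,0,0,0,-20,-634,-259,0,0,0,-20,-634,-259,0,0,0,-20,-634,-259,0,0,0,-20,-634,-259,0,0,0,-20,-634,-259,0,0,0,-20,-634,-259,0,0,0]

```text
time: 20.62
ee_pos: [0.3884, -0.1727, 0.3061]
ee_rot: [154.1, 89.9, 144.6]
contact_force: [1.4, -0.4, -0.8]
opening: 0.0558
```

```bash
python3 -c "
from go import *
go(.25,-.40,.30,None)"
```

```text
t 20.62 pos [ 0.3884 -0.1727  0.3061] yaw 80.5 J [-35.    4.4  -4.7  81.    0.  -25.5] open 0.0558 F [ 1.4 -0.4 -0.8]
 shift mm [   6.1 -247.   -99.1] rot [ 0.     -0.0018 -0.0009] turn deg 0.0
```

Call:
drive_tool:
  rows: [0,-247,-99,0,0,0,0,-247,-99,0,0,0,0,-247,-99,0,0,0,0,-247,-99,0,0,0,0,-247,-99,0,0,0,0,-247,-99,0,0,0,0,-247,-99,0,0,0,0,-247,-99,0,0,0,0,-247,-99,0,0,0,0,-247,-99,0,0,0]

```text
time: 21.45
ee_pos: [0.2521, -0.3983, 0.3065]
ee_rot: [115.2, 89.9, 105.7]
contact_force: [-0.2, 0.2, -0.3]
opening: 0.0557
```

Run:
```python
from meas import *
from plant import env
o=env.observe();print(o['time'],o['ee_pos'],o['dq'].round(2))
v=snap("top",9); s=snap("scene",9); P=cloud(v)
c=cont(v,318,395,142,214); print("plate",circ(ray(v,c,.124)))
for n,z in (("pl",.202),):
    print("lid knob px expected",proj(v,[.618,-.1575,.202]),proj(s,[.618,-.1575,.202]))
print("bell exp",proj(v,[.614,.012,.173]),proj(s,[.614,.012,.173]))
b=cont(v,275,320,155,200); print("bell",circ(ray(v,b,.113)))
m=(P[...,2]>.160)&(P[...,2]<.178); m[:130]=0;m[215:]=0;m[:,:180]=0;m[:,250:]=0
for nm,bx in dict(match=(366,398,242,268),bangle=(178,220,232,272),tumb=(286,322,72,118),oil=(232,262,80,116)).items():
    a=cont(load("top0"),*bx);b=cont(v,*bx);print(nm,a.mean(0),b.mean(0))
cv2.imwrite("pics/top9c.png",cv2.resize(v.im[110:230,170:420],(750,360),interpolation=cv2.INTER_CUBIC))
cv2.imwrite("pics/scene9c.png",cv2.resize(s.im[100:280,220:480],(780,540),interpolation=cv2.INTER_CUBIC))
```

```text
21.45 [ 0.2521 -0.3983  0.3065] [ 1.05 -0.7   0.4   0.15 -0.07 -0.16]
plate [ 0.6164 -0.1566  0.0733]
lid knob px expected [[358.1628 169.2306]] [[317.0622 209.4516]]
bell exp [[284.7656 171.9278]] [[362.3483 172.1317]]
bell [0.6143 0.0135 0.0312]
match [381.  254.5] [381.  254.5]
bangle [199.   263.65] [199.   263.65]
tumb [303.6324  88.1838] [303.6815  88.037 ]
oil [246.6406  91.1484] [246.6406  91.1484]
```

View pics/top9c.png

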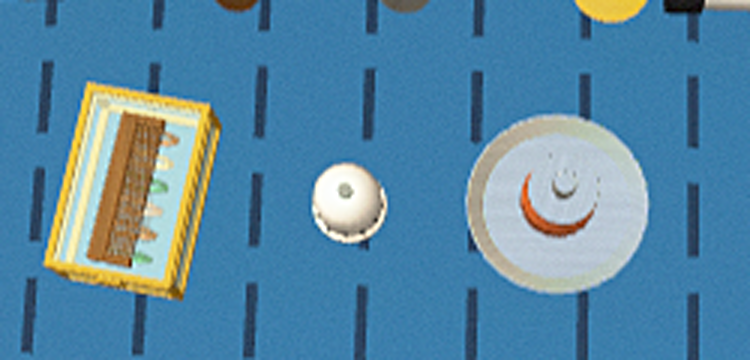

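View pics/scene9c.png

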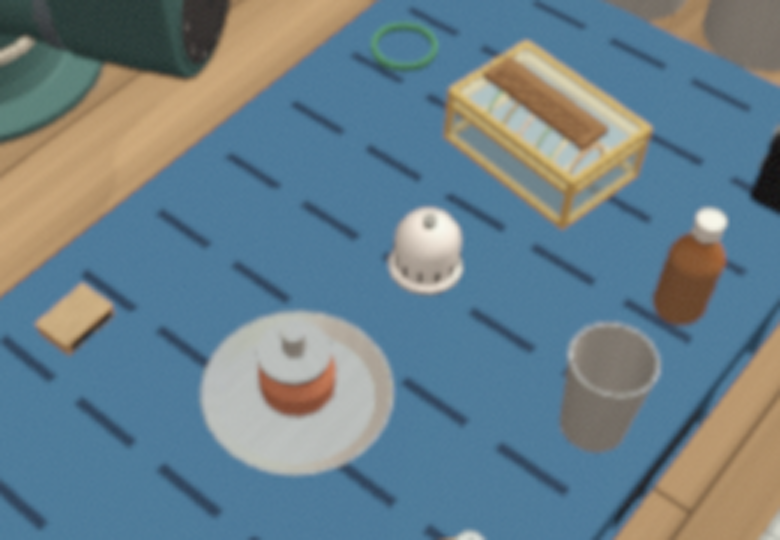

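The top view shows the comb centred on the lid (box around (214,174)). The bell is at (285,172) as predicted, and the lid knob is at (358,171), against (358,169) expected. The scene view agrees, and the bystanders haven't moved.

```bash
python3 -c "
from plant import env
print(env.sign_off())"
```

```text
the job is handed in; nothing more can be done
None
```

I tidied the nightstand and handed the job in at about 21.6 s of the 104 s allowed. The hand-in reports no verdict, so the results below come from my own camera checks.

| Part | What I did | Last check |
|---|---|---|
| Pot | Moved from the bell's place to the plate | About 1.5 mm from the plate's middle |
| Lid | Seated on the pot | Contact came at the expected seated height, and the knob was within 1–2 px of its predicted position |
| Bell | Stood upright half-way between the plate and the box | About 1.5 mm from the half-way point |
| Comb | Laid flat on the box, lengthwise | Within about 1 mm and 0.1° of the box's middle and length as first measured |

- **Bystanders:** The tumbler, oil bottle, matchbox and loose bangle show no movement beyond 0.15 px between the first and last top views.
- **Arm:** It was released and clear of everything at hand-in.
- **Disagreements:** Box corners I picked by eye from the wrist view put its middle about 5 mm further along its length. That is still inside the 14 mm allowed, and both outside views show the comb centred. The plate's middle differed by 2–3 mm between cameras, also well within tolerance.

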